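# Take the depth of a blind bore with the depth gauge

### The arm

A 6-joint arm with a two-finger parallel gripper is mounted at the origin on a cart in front of the work surface, level with it; the furniture and walls round the work are solid. World frame = base frame: x ahead of the robot, y to its left, z up, the work surface at z = 0. Lengths are in m, angles in rad, forces in N, time in s.
With the tool pointing down it reaches from about 0.225 to 0.875 m from the base axis. Payload 3.4 kg.
Tool frame: the origin (TCP) lies midway between the tips of the shut fingers; the grasp point (between the pads) lies 19 mm behind it (manip.grip_point_offset is the distance from the TCP to the grasp point, in m); z points along the fingers, y is the line along which they close (so a half turn about z gives the same grasp; the last joint's range is limited). The gripper opens to 85 mm and grips with 20 to 120 N. Pads are 22 mm wide; open, the fingers measure 114 mm over their backs; the gripper's body (76 mm by 85 mm) begins 54 mm behind the grasp point. The pads swing forward as they close: fully open they stand 13 mm farther back than shut.
Start: joints at [-1.235, 0.276, 1.505, -0, 1.361, -0.121], TCP at [0.254, -0.516, 0.231] pointing down, gripper open.
Joint ranges: [-2.89, 2.89], [-0.75, 2.08], [0.22, 2.7], [-1.18, 4.32], [0.11, 2.71], [-2.7, 2.7]. Speed limits (rad/s): [2.57, 2.57, 3.14, 3.14, 3.14, 3.14].

### API

Orientations are given as a unit quaternion [w, x, y, z].
In Python, from rig import manip gives the robot as it stands.
- The arm moves only by the shell command python3 -m handwheel 'ROWS' [FORCE]. ROWS is JSON, a list of rows, each an object with "translation": the shift along the tool's x, y, z in m, a list of three; "angular": the turn, a rotation vector about the tool's x, y, z in degrees, a list of three; "hand": the closure, from 0 (fully open) to 1 (shut). A call has 1 to 10 rows; each row shifts and turns the commanded pose from where the row before left it, along the tool's axes as they then stand; what a row does not reach is not made up. A row lasts 1/12 s, in which the tool goes at most 41.7 mm and 7.16 degrees, less where a joint would pass 70% of its speed; a pose out of reach is approached as far as the arm can. A call with a gripper value outside its range is refused whole. The fingers move at their own pace and stop on an object; FORCE is the grip in N (left out, the last holds). Time passes only in rows, so rows that do not move let the fingers close. It gives the time, the measured TCP pose, the force, the opening and the grip force at its end, in the units of the state.
- manip.get_state(): the state, without advancing time (a new reading comes with each control period).
- manip.get_image(name): name is "scene" or "top" or "wrist"; returns the picture (384x512x3 uint8, red, green, blue); there is no depth.
- manip.camera_info(name): a dict with "camera_matrix" (3x3 intrinsics, pixels), "eye" and "orientation" of the camera in the world; the wrist camera has in their place "tool_from_camera" (4x4, takes a point from camera to tool coordinates, whose origin is the TCP and whose axes are the flange's). Camera axes: x right, y down, z forward; pixel columns grow to the right and rows downward; lengths in m; the calibration is good to about 2 mm. A picture is of the moment at which its call begins: read the wrist's pose just before it. camera_info takes no time and is no camera call.
- manip.sign_off(): hands the job in; it is judged then, once.
The state is a dict: "clock": time; "qpos": joint angles; "qd": joint speeds; "effort": joint torques, N m; "position": TCP position; "ee_rot": TCP orientation; "contact_force": force on the tool from outside, world axes, zero at the start; "moment": the same for the moment, N m; "width": finger opening in m; "gripper_force": force on a finger pad.
Only numpy, scipy, OpenCV 4.12 (cv2) and the standard library are available. Lean on these libraries where they do the work, as an engineer would, in place of code of your own. Each camera call takes 0.05 s, during which the arm holds its last target. There are 200 camera calls.

### The job

Measure the round blind bore in the beech foot block with the depth gauge that hangs in the fork stand: put the rod into the bore, push it down through its stiff cross-bar until it bottoms out with the bar flat on the block, and hold it pressed there for a good second, firmly but without forcing it. Then draw the gauge straight out and hang it upright in the fork again, bar across both prongs, so that the rod still sticks out of the bar by exactly the depth found. Leave the other things on the table where they are.

Things in the scene. Friction and masses are not known exactly. Their poses are not given: they have to be found in the camera images.
- foot_block: Beech block, fixed to the table, 74 (x) x 114 (y) x 85 mm high; origin at the centre of its underside, z up. In its flat top are a round blind bore, 15 mm across, of unknown depth between 30 and 65 mm, at (0, +20 mm), and a rectangular through mortise 37 x 15 mm at (0, -30 mm), which is not to be measured.
- bore_mouth (a point): Centre of the round bore's mouth, level with the block's top, 85 mm above the table; axes as the block's. The mouth has a 2 mm chamfer.
- fork_stand: Dark wooden stand, fixed to the table: foot plate 110 (x) x 90 (y) x 10 mm and, at its +x end, a column that carries two level prongs pointing to the stand's -x, 12 mm thick, with a 20 mm wide slot between them along x, open at the -x end and above. Origin at the centre of its underside.
- fork_seat (a point): Point on top of the prongs, in the middle of the slot, 100 mm above the table and above the foot plate's centre; axes as the stand's. The gauge hangs here at the start, its rod down through the slot and its bar across both prongs (bar along y). The prongs run from -33 to +33 mm in x and 62 mm over all in y; at their free ends, x = -33 to -28 mm, a lip stands 3.5 mm up.
- depth_gauge: The depth gauge (loose, about 0.18 kg): an aluminium cross-bar 22 (x) x 70 (y) x 16 mm through whose middle a steel rod slides up and down; origin at the centre of the bar's underside, z up. A small brass thumb screw on the bar's -x side (22 mm out) and brass bush are decoration.
- bar_under (a point): Centre of the bar's underside (on the rod's axis); axes as the gauge's.
- rod_tip (a point): Lower end of the rod, 10 mm diameter with a 2 mm chamfer, z up along the rod. The rod is 112 mm long up to the collar of the grip head.
- grip_head (a point): Point to grip in the dark wooden grip head on top of the rod, 141 mm above the rod's tip. The head is 20 x 20 mm square (sides along the gauge's x and y) and 44 mm high; it stands on a round collar 44 mm across and 5 mm thick, whose top lies 24 mm below this point, the head's top 20 mm above it. Take the gauge here from above.
- gauge_rod (a joint): How far the rod's tip stands out below the bar's underside, in m: 0.012 to 0.024 at the start, at most 0.075. It grows as the rod is pushed down through the bar. The rod slides stiffly: it takes about 4 N to move it, and it stays where it is left; its own weight or the bar's does not move it.
- loupe: Black stand loupe, 37 mm across, 38 mm high, origin under its centre; to be left alone.
- thread_spool: Spool of linen thread, 31 mm across, 40 mm high, origin under its centre; to be left alone.
- press_block_0: Beech pressing block 40 x 120 x 25 mm, lying flat, origin under its centre; to be left alone.
- tea_mug: Green and white mug, 101 mm high, about 78 mm across, origin under its centre; to be left alone.

How it is judged:
By the outcome, as a careful person would: the job done as asked, in the order asked, and still so for the second after the job is handed in, with the robot touching nothing.
It also fails if it takes over 69 s, if anything falls off the work surface, if the arm or the gripper's body presses on something with over 40 N, if the wrist force passes 120 N, or if a joint passes its speed limit or range.

## Working session

There is one attempt and no reset: what is moved stays moved. The work goes in short steps, Python scripts to look and compute and a shell command to move; the robot and the scene stay as the last step left them, time stands still between calls to the robot, and variables do not carry over. Pictures are saved under pics/ and viewed, at most 10 in all, crops included, and the job is handed in when it is done.

```bash
ls; mkdir -p pics
python3 - <<'E'
from rig import manip
import cv2,numpy as np
np.set_printoptions(precision=4,suppress=True)
for n in ("scene","top"):
    i=manip.get_image(n); cv2.imwrite(f"pics/{n}0.png",cv2.cvtColor(i,cv2.COLOR_RGB2BGR)); print(n,manip.camera_info(n))
print(manip.camera_info("wrist"));print(manip.get_state())
E
```

```text
pics
scene {'camera_matrix': array([[430.8829,   0.    , 249.4279],
       [  0.    , 430.8829, 196.5722],
       [  0.    ,   0.    ,   1.    ]]), 'eye': array([0.3092, 0.6315, 0.7369]), 'orientation': array([ 0.1075, -0.2218,  0.8841, -0.397 ])}
top {'camera_matrix': array([[386.0309,   0.    , 253.727 ],
       [  0.    , 386.0309, 187.2856],
       [  0.    ,   0.    ,   1.    ]]), 'eye': array([0.5508, 0.0675, 1.1387]), 'orientation': array([ 0.0191, -0.6984,  0.7149, -0.0266])}
{'camera_matrix': array([[340.688 ,   0.    , 253.2664],
       [  0.    , 340.688 , 192.322 ],
       [  0.    ,   0.    ,   1.    ]]), 'tool_from_camera': array([[-0.0001, -0.9617, -0.2742,  0.0689],
       [ 1.    , -0.0003,  0.0005,  0.0002],
       [-0.0006, -0.2742,  0.9617, -0.1424],
       [ 0.    ,  0.    ,  0.    ,  1.    ]])}
{'clock': 0.1, 'qpos': array([-1.235 ,  0.2765,  1.506 ,  0.    ,  1.3607, -0.121 ]), 'qd': array([ 0.    ,  0.0002, -0.0036, -0.0012, -0.0009,  0.0003]), 'effort': array([  0.0013, -41.7699, -24.6405,  -0.    ,   0.0058,  -0.    ]), 'position': array([ 0.2535, -0.5156,  0.2305]), 'ee_rot': array([-0.0008,  0.974 ,  0.2264, -0.0001]), 'contact_force': array([ 0.0119, -0.3079,  0.0892]), 'moment': array([ 0.0264, -0.0416,  0.0378]), 'gripper_force': 0.0, 'width': 0.08551140739960442}
```

View pics/top0.png

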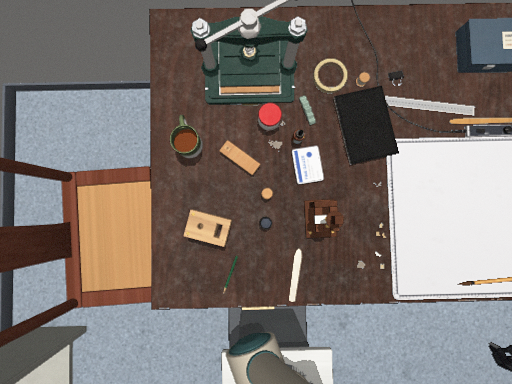

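View pics/scene0.png

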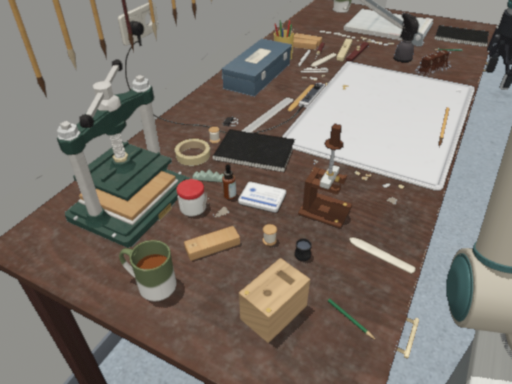

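Top view: the block is at about (207,229) with its bore near (200,226), and the fork with the gauge at about (321,219). I'll enlarge both.

Run:
```python
import cv2,numpy as np
t=cv2.imread("pics/top0.png")
f=lambda a,y,x,h,w,s:cv2.resize(a[y:y+h,x:x+w],None,fx=s,fy=s,interpolation=cv2.INTER_CUBIC)
cv2.imwrite("pics/c1.png",np.hstack([f(t,200,175,60,65,6),f(t,190,290,60,65,6)]))
```

```text
(no output)
```

View pics/c1.png

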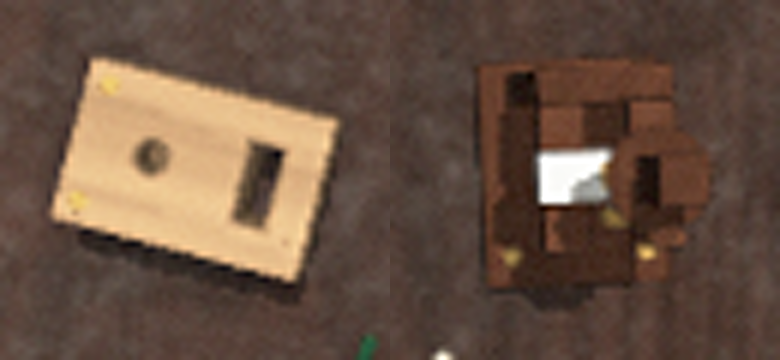

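Left crop: bore centre (152,157), i.e. image pixel (200.3,226.2), with the top's corners at (93,58), (338,122), (298,282) and (52,218). Right crop: the white bar's left end is at x 538 and its middle row is 178. The collar centre is near (660,180), and the thumb screw at (612,216) is on the image-lower side.

```bash
cat > h.py <<'E'
import numpy as np,cv2
from scipy.spatial.transform import Rotation as R
from rig import manip
np.set_printoptions(precision=4,suppress=True)
def q2R(q): return R.from_quat([q[1],q[2],q[3],q[0]])
def cam(n,st=None):
    c=manip.camera_info(n)
    if n!="wrist": return c["camera_matrix"],np.array(c["eye"]),q2R(c["orientation"]).as_matrix()
    T=c["tool_from_camera"]; st=st or manip.get_state(); Rt=q2R(st["ee_rot"]).as_matrix()
    return c["camera_matrix"],Rt@T[:3,3]+st["position"],Rt@T[:3,:3]
def ray(c,uv,z):
    K,e,M=c; d=M@np.linalg.solve(K,[uv[0],uv[1],1]); return e+d*(z-e[2])/d[2]
def proj(c,p):
    K,e,M=c; v=K@(M.T@(np.asarray(p)-e)); return v[:2]/v[2]
def togo(p,xdir):
    "tool-frame shift and turn to TCP p, pointing down, tool x along world yaw xdir (rad)"
    s=manip.get_state(); Rt=q2R(s["ee_rot"])
    c,sn=np.cos(xdir),np.sin(xdir)
    Rg=R.from_matrix(np.array([[c,sn,0],[sn,-c,0],[0,0,-1]]))
    rv=(Rt.inv()*Rg).as_rotvec(degrees=True)
    d=np.asarray(p)-s["position"]
    print("tool shift now mm",1000*Rt.inv().apply(d),"after turn",1000*Rg.inv().apply(d),"turn deg",rv,"t",s["clock"])
def save(n,f):
    s=manip.get_state(); i=manip.get_image(n); cv2.imwrite(f,i[:,:,::-1]); return cam(n,s)
E
python3 - <<'E'
from h import *
c=cam("top")
L=lambda x,y:(175+x/6,200+y/6); Rr=lambda x,y:(290+(x-390)/6,190+y/6)
print("bore",ray(c,L(152,157),.085))
k=[ray(c,L(*p),.085) for p in((93,58),(338,122),(298,282),(52,218))]
print(np.array(k),np.mean(k,0)); 
print("yaw",[np.degrees(np.arctan2(*(a-b)[[1,0]])) for a,b in((k[0],k[1]),(k[3],k[2]),(k[0],k[3]),(k[1],k[2]))])
print("bar",ray(c,Rr(616,178),.116),"collar",ray(c,Rr(660,180),.197))
f=[ray(c,Rr(*p),0) for p in((478,62),(490,288))];print(np.array(f))
s=manip.get_state();print(q2R(s["ee_rot"]).as_matrix())
E
```

```text
bore [0.5165 0.2028 0.085 ]
[[0.5618 0.2288 0.085 ]
 [0.5302 0.1184 0.085 ]
 [0.4587 0.1378 0.085 ]
 [0.4901 0.2482 0.085 ]] [0.5102 0.1833 0.085 ]
yaw [np.float64(74.04842306283722), np.float64(74.13189236959101), np.float64(-15.158198467290406), np.float64(-15.228789482220211)]
bar [ 0.5265 -0.1378  0.116 ] collar [ 0.5272 -0.1394  0.197 ]
[[ 0.5823 -0.0951  0.    ]
 [ 0.4716 -0.0974  0.    ]]
[[ 0.8975  0.4411 -0.0005]
 [ 0.4411 -0.8975  0.0016]
 [ 0.0002 -0.0016 -1.    ]]
```

```bash
python3 -c "
from h import *
togo([.527,-.139,.34],np.radians(1.2))"
```

```text
tool shift now mm [ 411.6201 -217.4985 -109.0198] after turn [ 281.3576 -370.7771 -109.4727] turn deg [-0.0957  0.0075 24.9739] t 0.1
```

```bash
python3 -m handwheel '[{"translation":[0.03,-0.016,-0.012],"angular":[0,0,0],"hand":0},{"translation":[0.03,-0.016,-0.012],"angular":[0,0,0],"hand":0},{"translation":[0.03,-0.016,-0.012],"angular":[0,0,0],"hand":0},{"translation":[0.03,-0.016,-0.012],"angular":[0,0,0],"hand":0},{"translation":[0.03,-0.016,-0.012],"angular":[0,0,0],"hand":0},{"translation":[0.03,-0.016,-0.012],"angular":[0,0,0],"hand":0},{"translation":[0.03,-0.016,-0.012],"angular":[0,0,0],"hand":0},{"translation":[0.03,-0.016,-0.012],"angular":[0,0,0],"hand":0},{"translation":[0.03,-0.016,-0.012],"angular":[0,0,0],"hand":0},{"translation":[0.03,-0.016,0],"angular":[0,0,0],"hand":0}]'
python3 -m handwheel '[{"translation":[0.03,-0.016,0],"angular":[0,0,0],"hand":0},{"translation":[0.03,-0.016,0],"angular":[0,0,0],"hand":0},{"translation":[0.03,-0.016,0],"angular":[0,0,0],"hand":0},{"translation":[0.02,-0.01,0],"angular":[0,0,0],"hand":0},{"translation":[0,0,0],"angular":[0,0,6.25],"hand":0},{"translation":[0,0,0],"angular":[0,0,6.25],"hand":0},{"translation":[0,0,0],"angular":[0,0,6.25],"hand":0},{"translation":[0,0,0],"angular":[0,0,6.25],"hand":0},{"translation":[0,0,0],"angular":[0,0,0],"hand":0}]'
python3 - <<'E'
from h import *
togo([.527,-.139,.34],np.radians(1.2))
c=save("wrist","pics/w1.png")
print("pred head top",proj(c,[.527,-.139,.243]),"bar",proj(c,[.527,-.139,.116]))
E
```

```text
clock: 0.93
position: [0.4538, -0.2392, 0.3416]
ee_rot: [0.002, 0.974, 0.226, 0.001]
contact_force: [0.2, -0.2, 0.9]
width: 0.0854
gripper_force: 0.0
clock: 1.68
position: [0.5253, -0.1393, 0.3387]
ee_rot: [-0.0, 1.0, 0.01, -0.001]
contact_force: [0.2, 1.2, 0.2]
width: 0.0851
gripper_force: 0.0
tool shift now mm [ 1.7411 -0.2589 -1.2722] after turn [ 1.7429 -0.2552 -1.2703] turn deg [-0.024   0.0645 -0.1036] t 1.6833
pred head top [252.224  191.4303] bar [252.5763 159.5124]
```

View pics/w1.png

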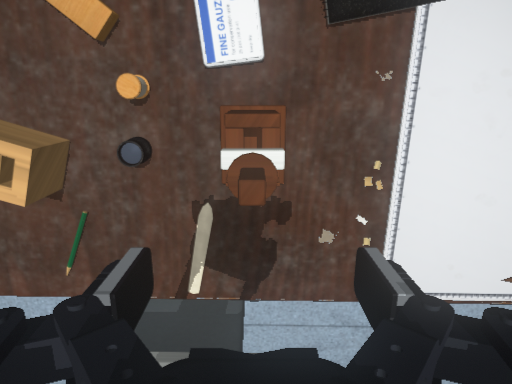

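The wrist view puts the head top at about (252,192) and the bar centre at (252.5,159.5), both matching the predictions. The prongs point toward -x with the stand's yaw near 1°. Next I'll get the head height from the scene picture.

Run:
```python
from h import *
c=cam("scene"); b=np.array([.527,-.139,.1])
im=cv2.imread("pics/scene0.png")
for e in(.012,.018,.024):
    print(e,"top centre",proj(c,b+[0,0,.161-e]),"collar top",proj(c,b+[0,0,.117-e]))
    print(" 4 top corners",[proj(c,b+[i,j,.161-e]).round(1).tolist() for i in(.01,-.01) for j in(.01,-.01)])
print("bar top",proj(c,b+[0,0,.016]), [proj(c,b+[i,j,.016]).round(1).tolist() for i in(.011,-.011) for j in(.035,-.035)])
cv2.imwrite("pics/c2.png",cv2.resize(im[110:210,295:365],None,fx=6,fy=6,interpolation=cv2.INTER_CUBIC))
```

```text
0.012 top centre [336.5679 123.9529] collar top [334.14   141.3995]
 4 top corners [[330.4, 125.1], [333.7, 120.6], [339.5, 127.4], [342.7, 122.9]]
0.018 top centre [336.2277 126.3977] collar top [333.8205 143.6948]
 4 top corners [[330.1, 127.5], [333.4, 123.0], [339.1, 129.9], [342.3, 125.3]]
0.024 top centre [335.8904 128.8212] collar top [333.5038 145.9709]
 4 top corners [[329.8, 129.9], [333.1, 125.4], [338.8, 132.3], [342.0, 127.7]]
bar top [329.6632 173.5675] [[319.6, 180.7], [330.5, 164.1], [328.8, 183.6], [339.4, 166.7]]
```

View pics/c2.png

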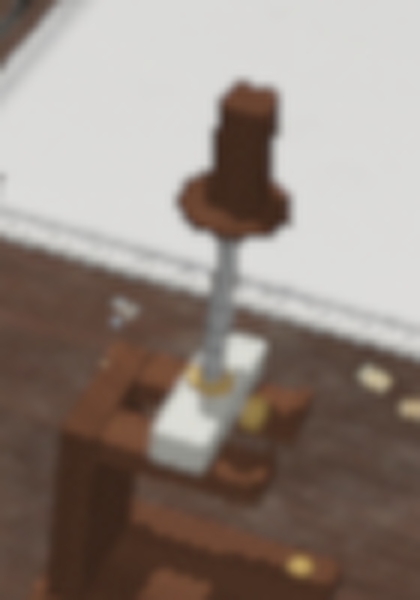

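The scene crop shows the bar seated across the prongs. The head's right corner at (341,125) and the collar centre at (334,142.5) give a rod extension of about 15 mm, so I'll grasp at TCP z of about 0.208.

```bash
python3 -m handwheel '[{"translation":[0.0017,0,0.03],"angular":[0,0,0],"hand":0},{"translation":[0,0,0.03],"angular":[0,0,0],"hand":0},{"translation":[0,0,0.03],"angular":[0,0,0],"hand":0},{"translation":[0,0,0.02],"angular":[0,0,0],"hand":0},{"translation":[0,0,0.0105],"angular":[0,0,0],"hand":0},{"translation":[0,0,0.01],"angular":[0,0,0],"hand":0},{"translation":[0,0,0],"angular":[0,0,0],"hand":0},{"translation":[0,0,0],"angular":[0,0,0],"hand":0}]'
python3 -c "
from h import *
togo([.527,-.139,.208],np.radians(1.2))
c=save('wrist','pics/w2.png')"
```

```text
clock: 2.4
position: [0.5276, -0.1398, 0.2094]
ee_rot: [0.0, 1.0, 0.011, 0.0]
contact_force: [0.7, 0.2, 0.8]
width: 0.0852
gripper_force: 0.0
tool shift now mm [-0.6024 -0.8011  1.3724] after turn [-0.6014 -0.8003  1.3733] turn deg [ 0.0262 -0.0523  0.0125] t 2.4
```

View pics/w2.png

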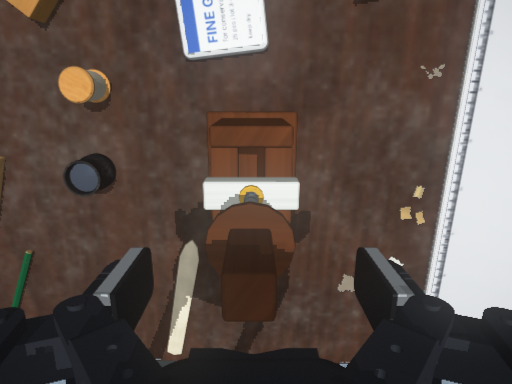

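The head straddles the pads, centred at about column 250, square to the tool, about 1 mm toward +y. I'll nudge and close.

```bash
python3 -m handwheel '[{"translation":[-0.0005,-0.001,0.001],"angular":[0,0,0],"hand":0},{"translation":[0,0,0],"angular":[0,0,0],"hand":1},{"translation":[0,0,0],"angular":[0,0,0],"hand":1},{"translation":[0,0,0],"angular":[0,0,0],"hand":1},{"translation":[0,0,0],"angular":[0,0,0],"hand":1},{"translation":[0,0,0],"angular":[0,0,0],"hand":1},{"translation":[0,0,0],"angular":[0,0,0],"hand":1},{"translation":[0,0,0],"angular":[0,0,0],"hand":1},{"translation":[0,0,0],"angular":[0,0,0],"hand":1},{"translation":[0,0,0],"angular":[0,0,0],"hand":1}]' 80
python3 -c "
from h import *
s=manip.get_state();print(s)"
```

```text
clock: 3.28
position: [0.5267, -0.1384, 0.2079]
ee_rot: [-0.0, 1.0, 0.01, 0.0]
contact_force: [-0.4, 1.4, 1.1]
width: 0.0192
gripper_force: 78.1
{'clock': 3.2833, 'qpos': array([-0.3849,  0.2445,  1.6086,  0.0003,  1.2883,  1.1653]), 'qd': array([-0.0016,  0.0006,  0.0007, -0.0025, -0.0001, -0.0002]), 'effort': array([ -0.5151, -38.2132, -23.5787,  -0.3191,  -0.188 ,  -0.0013]), 'position': array([ 0.5267, -0.1384,  0.2079]), 'ee_rot': array([-0.0001,  0.9999,  0.0102,  0.0001]), 'contact_force': array([-0.3593,  1.4293,  1.0982]), 'moment': array([0.2142, 0.0354, 0.0391]), 'gripper_force': 78.10315132141113, 'width': 0.019163768583471966}
```

```bash
python3 -m handwheel '[{"translation":[0,0,-0.01],"angular":[0,0,0],"hand":1},{"translation":[0,0,-0.02],"angular":[0,0,0],"hand":1},{"translation":[0,0,-0.025],"angular":[0,0,0],"hand":1},{"translation":[0,0,-0.025],"angular":[0,0,0],"hand":1},{"translation":[0,-0.02,0],"angular":[0,0,0],"hand":1},{"translation":[0,-0.035,0],"angular":[0,0,0],"hand":1},{"translation":[0,-0.035,0],"angular":[0,0,0],"hand":1},{"translation":[0,-0.035,0],"angular":[0,0,0],"hand":1},{"translation":[0,-0.035,0],"angular":[0,0,0],"hand":1},{"translation":[0,-0.035,0],"angular":[0,0,0],"hand":1}]'
python3 -m handwheel '[{"translation":[0,-0.035,0],"angular":[0,0,5.6],"hand":1},{"translation":[0,-0.03,0],"angular":[0,0,5.6],"hand":1},{"translation":[0,-0.02,0],"angular":[0,0,5.5],"hand":1},{"translation":[0,0,0],"angular":[0,0,0],"hand":1},{"translation":[0,0,0],"angular":[0,0,0],"hand":1}]'
python3 - <<'E'
from h import *
togo([.5163,.2027,.26],np.radians(-15.5))
c=save("wrist","pics/w3.png")
print("pred bore",proj(c,[.5163,.2027,.085]))
p=manip.get_state()["position"];print("pred bar top centre",proj(c,p+[0,0,.1+.016-.2079]))
E
```

```text
clock: 4.12
position: [0.5222, 0.0577, 0.2881]
ee_rot: [0.0, 1.0, 0.01, 0.0]
contact_force: [1.1, 0.6, -1.6]
width: 0.0189
gripper_force: 78.5
clock: 4.53
position: [0.5276, 0.1416, 0.2877]
ee_rot: [0.001, 0.991, -0.133, -0.0]
contact_force: [-0.1, 0.0, -1.8]
width: 0.0191
gripper_force: 78.9
tool shift now mm [-27.0238 -55.9301  27.66  ] after turn [-27.1857 -55.8207  27.7224] turn deg [0.0677 0.0078 0.1621] t 4.5333
pred bore [199.2369 190.4069]
pred bar top centre [253.4568 195.3302]
```

View pics/w3.png

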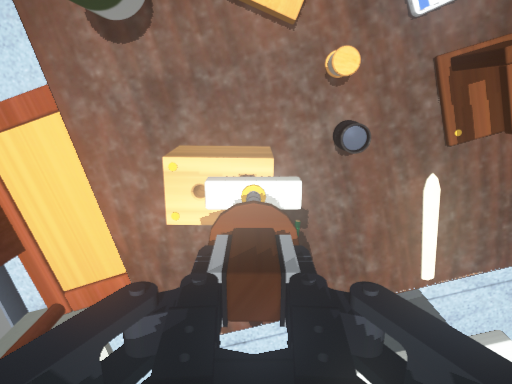

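The wrist view shows the bore at about (200,191), where it was predicted, and the bar centred on the TCP at (253.5,195). I'll move over the bore and lower.

```bash
python3 -m handwheel '[{"translation":[-0.009,-0.0187,0],"angular":[0,0,0],"hand":1},{"translation":[-0.009,-0.0187,0],"angular":[0,0,0],"hand":1},{"translation":[-0.009,-0.0186,0],"angular":[0,0,0],"hand":1},{"translation":[0,0,0.025],"angular":[0,0,0],"hand":1},{"translation":[0,0,0.025],"angular":[0,0,0],"hand":1},{"translation":[0,0,0.015],"angular":[0,0,0],"hand":1},{"translation":[0,0,0],"angular":[0,0,0],"hand":1},{"translation":[0,0,0],"angular":[0,0,0],"hand":1}]'
python3 - <<'E'
from h import *
togo([.5163,.2027,.2079],np.radians(-15.5))
s=manip.get_state();print(s["contact_force"],s["moment"])
E
```

```text
clock: 5.25
position: [0.5165, 0.2009, 0.2224]
ee_rot: [0.001, 0.991, -0.136, -0.001]
contact_force: [0.2, 0.0, -1.5]
width: 0.0191
gripper_force: 79.2
tool shift now mm [-0.655  -1.7441 14.5025] after turn [-0.6719 -1.7235 14.5042] turn deg [ 0.0854  0.0767 -0.0854] t 5.25
[ 0.1726  0.0033 -1.4925] [-0.0407 -0.0135  0.0082]
```

```bash
python3 -m handwheel '[{"translation":[-0.0006,-0.0016,0],"angular":[0,0,0],"hand":1},{"translation":[0,0,0.006],"angular":[0,0,0],"hand":1},{"translation":[0,0,0.006],"angular":[0,0,0],"hand":1},{"translation":[0,0,0.006],"angular":[0,0,0],"hand":1},{"translation":[0,0,0.006],"angular":[0,0,0],"hand":1},{"translation":[0,0,0],"angular":[0,0,0],"hand":1},{"translation":[0,0,0],"angular":[0,0,0],"hand":1}]'
python3 - <<'E'
from h import *
s=manip.get_state();print(s["contact_force"],s["moment"])
togo([.5163,.2027,.193],np.radians(-15.5))
E
```

```text
clock: 5.83
position: [0.5161, 0.2038, 0.1982]
ee_rot: [0.0, 0.991, -0.135, -0.001]
contact_force: [-0.6, -0.4, -1.5]
width: 0.0192
gripper_force: 79.3
[-0.5881 -0.4254 -1.5254] [-0.0295  0.0507  0.0111]
tool shift now mm [0.4554 1.0081 5.163 ] after turn [0.4494 1.0122 5.1628] turn deg [ 0.0439  0.0631 -0.0221] t 5.8333
```

```bash
python3 -m handwheel '[{"translation":[0,0,0.003],"angular":[0,0,0],"hand":1},{"translation":[0,0,0.003],"angular":[0,0,0],"hand":1},{"translation":[0,0,0.003],"angular":[0,0,0],"hand":1},{"translation":[0,0,0.003],"angular":[0,0,0],"hand":1},{"translation":[0,0,0],"angular":[0,0,0],"hand":1}]'
python3 -m handwheel '[{"translation":[0,0,0.002],"angular":[0,0,0],"hand":1},{"translation":[0,0,0.002],"angular":[0,0,0],"hand":1},{"translation":[0,0,0],"angular":[0,0,0],"hand":1}]'
python3 - <<'E'
from h import *
s=manip.get_state();print(s["position"],s["contact_force"],s["moment"])
E
```

```text
clock: 6.25
position: [0.5169, 0.204, 0.1869]
ee_rot: [-0.0, 0.991, -0.135, 0.001]
contact_force: [0.5, -0.2, 1.0]
width: 0.0193
gripper_force: 79.6
clock: 6.5
position: [0.5169, 0.204, 0.1828]
ee_rot: [-0.0, 0.991, -0.135, 0.0]
contact_force: [1.1, 0.8, 2.2]
width: 0.0194
gripper_force: 79.7
[0.5169 0.204  0.1828] [1.0738 0.8131 2.1887] [ 0.116  -0.0987  0.0268]
```

```bash
python3 -m handwheel '[{"translation":[0,0,0.001],"angular":[0,0,0],"hand":1},{"translation":[0,0,0.001],"angular":[0,0,0],"hand":1},{"translation":[0,0,0.001],"angular":[0,0,0],"hand":1},{"translation":[0,0,0],"angular":[0,0,0],"hand":1}]'
```

```text
clock: 6.83
position: [0.5169, 0.204, 0.1797]
ee_rot: [-0.0, 0.991, -0.135, 0.0]
contact_force: [1.5, 1.3, 1.9]
width: 0.0191
gripper_force: 79.8
```

```bash
python3 -m handwheel '[{"translation":[0,0,0.001],"angular":[0,0,0],"hand":1},{"translation":[0,0,0.001],"angular":[0,0,0],"hand":1},{"translation":[0,0,0.001],"angular":[0,0,0],"hand":1},{"translation":[0,0,0],"angular":[0,0,0],"hand":1}]'
```

```text
clock: 7.17
position: [0.5168, 0.204, 0.1766]
ee_rot: [-0.0, 0.991, -0.135, 0.0]
contact_force: [1.3, 0.9, 2.0]
width: 0.0188
gripper_force: 79.8
```

```bash
python3 -m handwheel '[{"translation":[0,0,0.001],"angular":[0,0,0],"hand":1},{"translation":[0,0,0.001],"angular":[0,0,0],"hand":1},{"translation":[0,0,0.001],"angular":[0,0,0],"hand":1},{"translation":[0,0,0],"angular":[0,0,0],"hand":1}]'
```

```text
clock: 7.5
position: [0.5168, 0.204, 0.1736]
ee_rot: [-0.0, 0.991, -0.135, 0.0]
contact_force: [1.2, 2.3, 1.8]
width: 0.0191
gripper_force: 79.8
```

```bash
python3 -m handwheel '[{"translation":[0,0,0.001],"angular":[0,0,0],"hand":1},{"translation":[0,0,0.001],"angular":[0,0,0],"hand":1},{"translation":[0,0,0.001],"angular":[0,0,0],"hand":1},{"translation":[0,0,0],"angular":[0,0,0],"hand":1}]'
```

```text
clock: 7.83
position: [0.5167, 0.204, 0.1706]
ee_rot: [-0.0, 0.991, -0.135, 0.0]
contact_force: [2.5, 2.1, 2.6]
width: 0.0193
gripper_force: 79.9
```

```bash
python3 -m handwheel '[{"translation":[0,0,0.001],"angular":[0,0,0],"hand":1},{"translation":[0,0,0.001],"angular":[0,0,0],"hand":1},{"translation":[0,0,0.001],"angular":[0,0,0],"hand":1},{"translation":[0,0,0],"angular":[0,0,0],"hand":1}]'; python3 -c "
from rig import manip;s=manip.get_state();print(s['moment'],s['contact_force'])"
```

```text
clock: 8.17
position: [0.5166, 0.2039, 0.1676]
ee_rot: [0.0, 0.991, -0.135, 0.0]
contact_force: [2.6, 2.8, 2.8]
width: 0.019
gripper_force: 79.8
[ 0.36144622 -0.46489365  0.04331102] [2.5936332  2.84452846 2.82539183]
```

```bash
python3 -m handwheel '[{"translation":[0.0003,-0.0006,0],"angular":[0,0,0],"hand":1},{"translation":[0,0,0.001],"angular":[0,0,0],"hand":1},{"translation":[0,0,0.001],"angular":[0,0,0],"hand":1},{"translation":[0,0,0],"angular":[0,0,0],"hand":1}]'; python3 -c "
from rig import manip;s=manip.get_state();print(s['moment'],s['contact_force'])"
```

```text
clock: 8.5
position: [0.5166, 0.204, 0.1654]
ee_rot: [0.001, 0.991, -0.135, -0.0]
contact_force: [0.8, -0.4, 2.0]
width: 0.0189
gripper_force: 80.0
[ 0.08184691 -0.3486206   0.01263101] [ 0.79684007 -0.40394999  2.02862896]
```

```bash
python3 -m handwheel '[{"translation":[0,0,0.001],"angular":[0,0,0],"hand":1},{"translation":[0,0,0.001],"angular":[0,0,0],"hand":1},{"translation":[0,0,0.001],"angular":[0,0,0],"hand":1},{"translation":[0,0,0],"angular":[0,0,0],"hand":1}]'
```

```text
clock: 8.83
position: [0.5166, 0.204, 0.1624]
ee_rot: [0.0, 0.991, -0.135, -0.0]
contact_force: [0.7, -0.8, 2.6]
width: 0.0188
gripper_force: 80.0
```

```bash
python3 -m handwheel '[{"translation":[0,0,0.001],"angular":[0,0,0],"hand":1},{"translation":[0,0,0.001],"angular":[0,0,0],"hand":1},{"translation":[0,0,0.001],"angular":[0,0,0],"hand":1},{"translation":[0,0,0],"angular":[0,0,0],"hand":1}]'
```

```text
clock: 9.17
position: [0.5167, 0.2041, 0.1594]
ee_rot: [0.0, 0.991, -0.135, -0.0]
contact_force: [1.1, -1.3, 1.6]
width: 0.0191
gripper_force: 79.9
```

```bash
python3 -m handwheel '[{"translation":[0,0,0.001],"angular":[0,0,0],"hand":1},{"translation":[0,0,0.001],"angular":[0,0,0],"hand":1},{"translation":[0,0,0.001],"angular":[0,0,0],"hand":1},{"translation":[0,0,0],"angular":[0,0,0],"hand":1}]'
```

```text
clock: 9.5
position: [0.5167, 0.2041, 0.1564]
ee_rot: [0.0, 0.991, -0.135, -0.0]
contact_force: [0.3, -1.6, 2.1]
width: 0.0191
gripper_force: 79.9
```

```bash
python3 -m handwheel '[{"translation":[0,0,0.001],"angular":[0,0,0],"hand":1},{"translation":[0,0,0.001],"angular":[0,0,0],"hand":1},{"translation":[0,0,0.001],"angular":[0,0,0],"hand":1},{"translation":[0,0,0],"angular":[0,0,0],"hand":1}]'
```

```text
clock: 9.83
position: [0.5167, 0.2041, 0.1534]
ee_rot: [0.0, 0.991, -0.135, -0.0]
contact_force: [-0.4, -2.5, 1.4]
width: 0.0192
gripper_force: 79.8
```

```bash
python3 -m handwheel '[{"translation":[0,0.0004,0.001],"angular":[0,0,0],"hand":1},{"translation":[0,0,0.001],"angular":[0,0,0],"hand":1},{"translation":[0,0,0.001],"angular":[0,0,0],"hand":1},{"translation":[0,0,0],"angular":[0,0,0],"hand":1}]'
```

```text
clock: 10.17
position: [0.5168, 0.2041, 0.1507]
ee_rot: [-0.0, 0.991, -0.135, -0.0]
contact_force: [0.2, -1.3, 1.8]
width: 0.019
gripper_force: 80.3
```

```bash
python3 -m handwheel '[{"translation":[0,0,0.001],"angular":[0,0,0],"hand":1},{"translation":[0,0,0.001],"angular":[0,0,0],"hand":1},{"translation":[0,0,0],"angular":[0,0,0],"hand":1}]'
```

```text
clock: 10.42
position: [0.517, 0.2041, 0.1505]
ee_rot: [-0.0, 0.991, -0.135, 0.001]
contact_force: [-3.1, -2.8, 12.2]
width: 0.0188
gripper_force: 81.4
```

Bottomed: force rose at TCP z 0.1505. I'll press slightly more and hold.

```bash
python3 -m handwheel '[{"translation":[0,0.0003,0.001],"angular":[0,0,0],"hand":1},{"translation":[-0.0003,0,0.0005],"angular":[0,0,0],"hand":1},{"translation":[0,0,0],"angular":[0,0,0],"hand":1},{"translation":[0,0,0],"angular":[0,0,0],"hand":1},{"translation":[0,0,0],"angular":[0,0,0],"hand":1},{"translation":[0,0,0],"angular":[0,0,0],"hand":1},{"translation":[0,0,0],"angular":[0,0,0],"hand":1},{"translation":[0,0,0],"angular":[0,0,0],"hand":1},{"translation":[0,0,0],"angular":[0,0,0],"hand":1},{"translation":[0,0,0],"angular":[0,0,0],"hand":1}]'
python3 -m handwheel '[{"translation":[0,0,0],"angular":[0,0,0],"hand":1},{"translation":[0,0,0],"angular":[0,0,0],"hand":1},{"translation":[0,0,0],"angular":[0,0,0],"hand":1},{"translation":[0,0,0],"angular":[0,0,0],"hand":1},{"translation":[0,0,0],"angular":[0,0,0],"hand":1},{"translation":[0,0,0],"angular":[0,0,0],"hand":1},{"translation":[0,0,0],"angular":[0,0,0],"hand":1},{"translation":[0,0,0],"angular":[0,0,0],"hand":1}]'
python3 -c "
from rig import manip;s=manip.get_state();print(s['moment'],s['contact_force'],s['position'])"
```

```text
clock: 11.25
position: [0.5171, 0.2041, 0.1504]
ee_rot: [-0.001, 0.991, -0.135, 0.001]
contact_force: [-3.7, -1.4, 19.5]
width: 0.019
gripper_force: 82.3
clock: 11.92
position: [0.517, 0.2041, 0.1504]
ee_rot: [-0.001, 0.991, -0.135, 0.001]
contact_force: [-4.0, -1.9, 19.8]
width: 0.0189
gripper_force: 82.3
[-0.73522766  1.09300228  0.01158229] [-4.04277943 -1.89828326 19.82818427] [0.51702897 0.20411043 0.15041929]
```

```bash
python3 -m handwheel '[{"translation":[0,0,-0.002],"angular":[0,0,0],"hand":1},{"translation":[0,0,-0.002],"angular":[0,0,0],"hand":1},{"translation":[0,0,-0.005],"angular":[0,0,0],"hand":1},{"translation":[0,0,-0.01],"angular":[0,0,0],"hand":1},{"translation":[0,0,-0.01],"angular":[0,0,0],"hand":1},{"translation":[0,0,-0.01],"angular":[0,0,0],"hand":1},{"translation":[0,0,-0.01],"angular":[0,0,0],"hand":1},{"translation":[0,0,-0.01],"angular":[0,0,0],"hand":1},{"translation":[0,0,-0.01],"angular":[0,0,0],"hand":1},{"translation":[0,0,0],"angular":[0,0,0],"hand":1}]'
python3 -m handwheel '[{"translation":[0,0,-0.015],"angular":[0,0,0],"hand":1},{"translation":[0,0,-0.015],"angular":[0,0,0],"hand":1},{"translation":[0,0,-0.02],"angular":[0,0,0],"hand":1},{"translation":[0,0,0],"angular":[0,0,0],"hand":1},{"translation":[0,0,0],"angular":[0,0,0],"hand":1}]'
python3 -c "
from h import *
togo([.5267,-.1386,.26],np.radians(1.2))
s=manip.get_state();print(s['contact_force'],s['position'])"
```

```text
clock: 12.75
position: [0.5179, 0.2042, 0.2191]
ee_rot: [-0.001, 0.991, -0.135, 0.002]
contact_force: [0.1, -0.5, -2.0]
width: 0.0192
gripper_force: 79.4
clock: 13.17
position: [0.517, 0.2039, 0.2668]
ee_rot: [-0.0, 0.991, -0.135, 0.001]
contact_force: [-1.6, 0.1, -2.3]
width: 0.0189
gripper_force: 79.4
tool shift now mm [101.0479 327.4045   6.6993] after turn [  2.5565 342.6309   6.8408] turn deg [ -0.042   -0.1161 -16.7268] t 13.1667
[-1.6072  0.0785 -2.3041] [0.517  0.2039 0.2668]
```

```bash
python3 -m handwheel '[{"translation":[0,0,0],"angular":[0,0,-5.6],"hand":1},{"translation":[0,0,0],"angular":[0,0,-5.6],"hand":1},{"translation":[0,0,0],"angular":[0,0,-5.53],"hand":1},{"translation":[0,0.02,0],"angular":[0,0,0],"hand":1},{"translation":[0,0.035,0],"angular":[0,0,0],"hand":1},{"translation":[0,0.035,0],"angular":[0,0,0],"hand":1},{"translation":[0,0.035,0],"angular":[0,0,0],"hand":1},{"translation":[0,0.035,0],"angular":[0,0,0],"hand":1},{"translation":[0,0.035,0],"angular":[0,0,0],"hand":1},{"translation":[0,0.035,0],"angular":[0,0,0],"hand":1}]'
python3 -m handwheel '[{"translation":[0,0.035,0],"angular":[0,0,0],"hand":1},{"translation":[0,0.035,0],"angular":[0,0,0],"hand":1},{"translation":[0.0015,0.03,0],"angular":[0,0,0],"hand":1},{"translation":[0,0.01,0],"angular":[0,0,0],"hand":1},{"translation":[0,0,0],"angular":[0,0,0],"hand":1},{"translation":[0,0,0],"angular":[0,0,0],"hand":1},{"translation":[0,0,0],"angular":[0,0,0],"hand":1}]'
python3 -c "
from h import *
togo([.5267,-.1386,.26],np.radians(1.2))
s=manip.get_state();print(s['contact_force'],s['position'])
c=save('wrist','pics/w4.png'); p=s['position']
print('bar top',proj(c,p+[0,0,.085+.016-.1504]),'seat',proj(c,[.527,-.139,.1]))"
```

```text
clock: 14.0
position: [0.5202, -0.0276, 0.2645]
ee_rot: [-0.0, 1.0, 0.011, -0.001]
contact_force: [0.4, 0.2, -2.4]
width: 0.0192
gripper_force: 79.3
clock: 14.58
position: [0.5246, -0.1346, 0.2655]
ee_rot: [-0.001, 1.0, 0.011, -0.001]
contact_force: [-0.3, 0.1, -2.4]
width: 0.0191
gripper_force: 79.4
tool shift now mm [2.0148 4.085  5.4719] after turn [2.0097 4.0732 5.4826] turn deg [-0.107   0.0874  0.0456] t 14.5833
[-0.2918  0.099  -2.3803] [ 0.5246 -0.1346  0.2655]
bar top [252.5453 215.3658] seat [257.848 170.174]
```

View pics/w4.png

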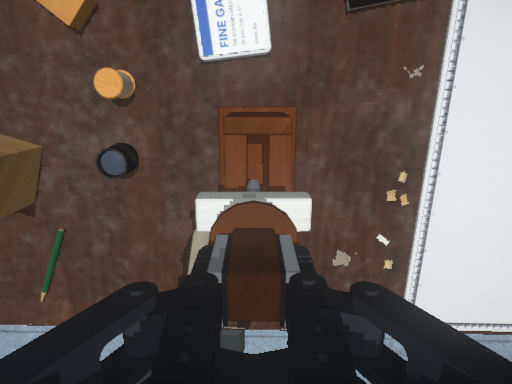

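The wrist view shows the bar level and centred at column 253.5, with the slot centred at about column 258 as predicted. I'll shift and lower.

```bash
python3 -m handwheel '[{"translation":[0.002,0.004,0],"angular":[0,0,0],"hand":1},{"translation":[0,0,0.01],"angular":[0,0,0],"hand":1},{"translation":[0,0,0.01],"angular":[0,0,0],"hand":1},{"translation":[0,0,0],"angular":[0,0,0],"hand":1},{"translation":[0,0,0],"angular":[0,0,0],"hand":1}]'
python3 -c "
from h import *
togo([.5267,-.1386,.175],np.radians(1.2))"
```

```text
clock: 15.05
position: [0.5264, -0.1394, 0.2449]
ee_rot: [-0.001, 1.0, 0.011, -0.001]
contact_force: [-0.0, -0.3, -1.8]
width: 0.0191
gripper_force: 79.4
tool shift now mm [ 0.4868 -0.6907 69.9321] after turn [ 0.2996 -0.7711 69.9323] turn deg [-0.0657  0.1531  0.0326] t 15.05
```

```bash
python3 -m handwheel '[{"translation":[0.0003,-0.0006,0.007],"angular":[0,0,0],"hand":1},{"translation":[0,0,0.01],"angular":[0,0,0],"hand":1},{"translation":[0,0,0.01],"angular":[0,0,0],"hand":1},{"translation":[0,0,0.01],"angular":[0,0,0],"hand":1},{"translation":[0,0,0.01],"angular":[0,0,0],"hand":1},{"translation":[0,0,0.01],"angular":[0,0,0],"hand":1},{"translation":[0,0,0.008],"angular":[0,0,0],"hand":1},{"translation":[0,0,0.004],"angular":[0,0,0],"hand":1},{"translation":[0,0,0],"angular":[0,0,0],"hand":1},{"translation":[0,0,0],"angular":[0,0,0],"hand":1}]'
python3 -c "
from h import *
togo([.5267,-.1386,.1654],np.radians(1.2));s=manip.get_state();print(s['contact_force'],s['moment'])"
```

```text
clock: 15.88
position: [0.5276, -0.1395, 0.1772]
ee_rot: [0.0, 1.0, 0.011, -0.0]
contact_force: [-0.7, 0.1, -2.1]
width: 0.0193
gripper_force: 79.4
tool shift now mm [-0.8961 -0.9311 11.7803] after turn [-0.8969 -0.9304 11.7803] turn deg [0.0031 0.0034 0.0038] t 15.8833
[-0.6643  0.1059 -2.0768] [ 0.0009 -0.0208 -0.0149]
```

```bash
python3 -m handwheel '[{"translation":[-0.0006,-0.0006,0.004],"angular":[0,0,0],"hand":1},{"translation":[0,0,0.003],"angular":[0,0,0],"hand":1},{"translation":[0,0,0.002],"angular":[0,0,0],"hand":1},{"translation":[0,0,0.001],"angular":[0,0,0],"hand":1},{"translation":[0,0,0],"angular":[0,0,0],"hand":1},{"translation":[0,0,0],"angular":[0,0,0],"hand":1}]'
python3 -c "
from h import *
togo([.5267,-.1386,.1654],np.radians(1.2));s=manip.get_state();print(s['contact_force'],s['moment'])"
```

```text
clock: 16.38
position: [0.527, -0.1389, 0.1673]
ee_rot: [0.0, 1.0, 0.01, 0.0]
contact_force: [-0.4, -0.7, -2.6]
width: 0.0195
gripper_force: 79.4
tool shift now mm [-0.2523 -0.3157  1.9448] after turn [-0.252  -0.3153  1.9449] turn deg [ 0.0097 -0.0087  0.0018] t 16.3833
[-0.3841 -0.6554 -2.5903] [ 0.0479  0.014  -0.023 ]
```

```bash
python3 -m handwheel '[{"translation":[0,0,0.0006],"angular":[0,0,0],"hand":1},{"translation":[0,0,0.0006],"angular":[0,0,0],"hand":1},{"translation":[0,0,0],"angular":[0,0,0],"hand":1},{"translation":[0,0,0],"angular":[0,0,0],"hand":1}]'
python3 -c "
from h import *
s=manip.get_state();print(s['position'],s['contact_force'],s['moment'])"
```

```text
clock: 16.72
position: [0.5269, -0.1389, 0.1661]
ee_rot: [0.0, 1.0, 0.01, 0.0]
contact_force: [-0.2, -0.4, -1.9]
width: 0.0188
gripper_force: 79.4
[ 0.5269 -0.1389  0.1661] [-0.2003 -0.4136 -1.9039] [ 0.0032 -0.0426  0.0001]
```

```bash
python3 -m handwheel '[{"translation":[0,0,0.0004],"angular":[0,0,0],"hand":1},{"translation":[0,0,0],"angular":[0,0,0],"hand":1},{"translation":[0,0,0],"angular":[0,0,0],"hand":1}]'
python3 -c "
from h import *
s=manip.get_state();print(s['position'],s['contact_force'],s['moment'])"
```

```text
clock: 16.97
position: [0.5269, -0.1389, 0.1657]
ee_rot: [0.0, 1.0, 0.01, -0.0]
contact_force: [0.6, -0.5, -2.0]
width: 0.0195
gripper_force: 79.4
[ 0.5269 -0.1389  0.1657] [ 0.6219 -0.4633 -2.0346] [-0.0095  0.0227 -0.0131]
```

```bash
python3 -m handwheel '[{"translation":[0,0,0.0003],"angular":[0,0,0],"hand":1},{"translation":[0,0,0],"angular":[0,0,0],"hand":1},{"translation":[0,0,0],"angular":[0,0,0],"hand":1}]'
python3 -c "
from h import *
s=manip.get_state();print(s['position'],s['contact_force'],s['moment'])"
```

```text
clock: 17.22
position: [0.5269, -0.1389, 0.1655]
ee_rot: [0.0, 1.0, 0.011, 0.0]
contact_force: [0.5, 0.4, -0.7]
width: 0.0191
gripper_force: 79.7
[ 0.5269 -0.1389  0.1655] [ 0.5148  0.3628 -0.6873] [-0.02    0.021  -0.0023]
```

Contact is at z 0.1655, as predicted, with the bar bearing about 1.3 N. Releasing.

```bash
python3 -m handwheel '[{"translation":[0,0,0],"angular":[0,0,0],"hand":0},{"translation":[0,0,0],"angular":[0,0,0],"hand":0},{"translation":[0,0,0],"angular":[0,0,0],"hand":0},{"translation":[0,0,0],"angular":[0,0,0],"hand":0},{"translation":[0,0,0],"angular":[0,0,0],"hand":0},{"translation":[0,0,0],"angular":[0,0,0],"hand":0},{"translation":[0,0,0],"angular":[0,0,0],"hand":0},{"translation":[0,0,0],"angular":[0,0,0],"hand":0}]'
python3 -m handwheel '[{"translation":[0,0,-0.01],"angular":[0,0,0],"hand":0},{"translation":[0,0,-0.02],"angular":[0,0,0],"hand":0},{"translation":[0,0,-0.03],"angular":[0,0,0],"hand":0},{"translation":[0,0,-0.03],"angular":[0,0,0],"hand":0},{"translation":[0,0,-0.03],"angular":[0,0,0],"hand":0},{"translation":[0,-0,-0.03],"angular":[0,0,0],"hand":0},{"translation":[-0.03,0,0],"angular":[0,0,0],"hand":0},{"translation":[-0.03,0,0],"angular":[0,0,0],"hand":0},{"translation":[0,0,0],"angular":[0,0,0],"hand":0},{"translation":[0,0,0],"angular":[0,0,0],"hand":0}]'
python3 - <<'E'
from h import *
w=save("wrist","pics/w5.png");c=save("scene","pics/s5.png"); b=np.array([.527,-.139,.1])
for e in(.0525,.0575,.0625): print(e,"collar",proj(c,b+[0,0,.117-e]),[proj(c,b+[i,j,.161-e]).round(1).tolist() for i in(.01,-.01) for j in(.01,-.01)])
a=cv2.imread("pics/w5.png")[60:310,100:400];s=cv2.imread("pics/s5.png")[110:235,295:370]
cv2.imwrite("pics/c5.png",np.hstack([cv2.resize(a,(480,400)),cv2.resize(s,(240,400),interpolation=cv2.INTER_CUBIC)]))
E
```

```text
clock: 17.88
position: [0.5269, -0.1389, 0.1654]
ee_rot: [0.0, 1.0, 0.01, -0.0]
contact_force: [-0.0, 0.6, 0.2]
width: 0.0851
gripper_force: 0.0
clock: 18.72
position: [0.4659, -0.14, 0.3168]
ee_rot: [0.0, 1.0, 0.01, 0.001]
contact_force: [-0.3, -0.8, 0.3]
width: 0.0853
gripper_force: 0.0
0.0525 collar [332.0349 156.5257] [[328.3, 141.2], [331.6, 136.6], [337.1, 143.6], [340.3, 138.9]]
0.0575 collar [331.7831 158.3349] [[328.1, 143.1], [331.3, 138.5], [336.9, 145.5], [340.0, 140.9]]
0.0625 collar [331.533  160.1318] [[327.8, 145.0], [331.1, 140.4], [336.6, 147.4], [339.7, 142.8]]
```

View pics/c5.png

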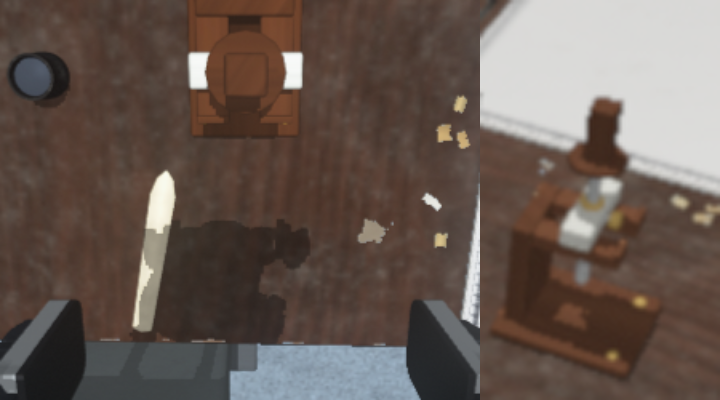

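The gauge hangs upright with its bar across both prongs. The collar at about (332.5,159) in the scene image fits a rod extension of about 57.5 mm, and the gripper is clear.

```bash
python3 -c "
from rig import manip
print(manip.sign_off())"
```

```text
the job is handed in; nothing more can be done
None
```

I measured the bore at about 57.5 mm deep, holding the rod on the bottom at about 20 N for over a second. The gauge is hanging upright in the fork with its bar across both prongs and the rod set at that depth, and the job is handed in at about 19 s.

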